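Unlock a turning-out mould and tip out the tile

TASK

Pull the spring-caught keeper out of its rails on the casting mould and lay it flat on the bare part of the wooden ware board. Then swing the mould's tray up and over by its handle bar so that the plaster tile tumbles out and comes to rest lying flat on the cork pad with its raised panel up; the tray may stay tipped. Leave the other things on the bench where they are.

Things in the scene. Friction and masses are not known exactly. Their poses are not given: they have to be found in the camera images.
- mould: Casting mould fixed to the bench, left or right of the banding wheel: plywood base 264 x 156 x 12 carrying two aluminium rail blocks, a hinged grey tray and a cork pad. Origin: on the bench, under the base, near the hinge. +x is the way the keeper pulls out and the tray tips; y runs along the hinge, from rail to rail; z up.
- mould_hinge (a point): The middle of the tray's hinge line, 4 mm in +x of the mould's origin and 22 mm above the bench; frame as the mould's.
- mould_seat (a point): Where the keeper's origin sits when home: mould x -56, y 0, z 46 mm; axes as the mould's. The rail blocks either side span mould x -90 to -30, y 77 to 106 each side (brass screws to 116), top z 60; their inward grooves (z 46 to 55.5) are open only at the +x end.
- tray (a joint): Angle of the tray about its hinge, rad: 0 flat (the start; below about 1.6 it falls back), grows as the bar is swung up and over toward the mould's +x; stop at 2.0, where it stays by its own weight. Grey tray 112 x 124 mm, 0.3 kg, light hinge. The tile falls out over the low wall at the hinge at about 1.45 to 1.7. The tray cannot rise while the keeper is in.
- tray_bar (a point): Centre of the tray's wooden handle bar: round, 12 mm thick, 98 mm clear length along the mould's y. With the tray flat it lies 158 mm in -x of the mould's origin, 36 mm above the bench, with 40 mm free toward the tray. It goes round the hinge on a radius of 163 mm. A pinched bar can turn between the fingers.
- keeper: Aluminium plate 50 (x) x 170 (y) x 8, 0.25 kg; wooden grip rib on its middle 14 (x) x 70 (y), 8 to 42 above the underside. Origin: centre of underside; axes along the mould's. A sprung ball at each end holds it: a level pull of 8 to 22 N along mould +x frees it within 10 mm; it then rubs lightly and is clear of the rails 55 mm from home. It cannot go up or -x before. Side play 2.5 mm.
- tile: Plaster tile 80 (x) x 110 (y) x 22 mm, 0.28 kg, lying loose in the tray with its moulded face down: a raised panel 56 x 86, 4 mm high; the other face is plain. Origin: centre of the panel face; z points from there through the tile, so up at the start and down when turned over.
- ware_board: Flat wooden board 190 (x) x 240 (y) x 18 mm, fixed, on the other side of the wheel from the mould. Origin: centre of its underside. The two plaster blanks lie on its +x half (their nearest edges 12 mm or more from the middle line); its -x half is bare.
- plaster_blank_1: Bystander: plaster blank 40 x 55 x 16 on the ware board. Origin: centre of underside.
- plaster_blank_2: Bystander: plaster blank 48 x 48 x 20 on the ware board. Origin: centre of underside.
- pin_tin: Bystander: round tin, 57 mm across, 72 high, standing by the rail on the mould's +y side. Origin: centre of underside.
- cup: Bystander: small cup, 79 mm across, 63 high, standing by the mould's -y side. Origin: centre of underside.
- marker: Bystander: pen 135 mm long lying in front of the banding wheel.
- loop_tool: Bystander: wooden loop tool 154 mm long lying near the front edge.
- mould_pad (a point): Centre of the top of the cork pad where the tile shall land: mould x 80, y 0, z 24 mm; pad 120 (x) x 146 (y) mm, axes as the mould's.
Mind the look-alikes: they are no part of the job. There is more than one size of the keeper; the job needs the larger.

How it is judged:
On the way, in this order (a step that is already met when the one before it is completed fails the run):
1. the keeper is pulled out of its rails (horizontal distance between keeper and mould_seat above 0.055 m), for 0.1 s.
2. the keeper lies flat on the ware board (x of keeper in the frame of ware_board between -0.09 and 0.09 m and y of keeper in the frame of ware_board between -0.115 and 0.115 m and z of keeper in the frame of ware_board below 0.024 m and angle between keeper's own z axis and vertical below 0.1 rad), for 0.2 s.
3. the tray is swung up (value of joint tray above 1.3 rad).
At the end, for the whole second after the job is handed in: The keeper rests flat (within 0.1 rad) on the ware board itself, its centre at least 5 mm inside the board's edges; the tile lies turned over, flat within 0.1 rad, on the cork pad, its centre over the pad; both at rest (all of step 2 and angle between tile's own z axis and vertical above 3.04 rad and x of tile in the frame of mould between 0.03 and 0.135 m and y of tile in the frame of mould between -0.07 and 0.07 m and height (world z) of tile between 0.041 and 0.055 m and linear speed of each of keeper, tile below 0.02 m/s); the robot touches nothing.
It fails at once if a bystander (blank, tin, cup, marker, loop tool) is shifted by more than 40 mm (distance of any of plaster_blank_1, plaster_blank_2, pin_tin, cup, marker, loop_tool from where it was at the start of the episode above 0.04 m).
It also fails if it takes over 64 s, if anything falls off the work surface, if the arm or the gripper's body presses on something with over 40 N, if the wrist force passes 120 N, or if a joint passes its speed limit or range.

ROBOT

A 7-joint arm with a two-finger parallel gripper is mounted at the origin on a cart in front of the work surface, level with it; the furniture and walls round the work are solid. World frame = base frame: x ahead of the robot, y to its left, z up, the work surface at z = 0. Lengths are in m, angles in rad, forces in N, time in s.
With the tool pointing down it reaches from about 0.425 to 0.825 m from the base axis. Payload 3.6 kg.
Tool frame: the origin (TCP) lies between the finger pads; the fingertips stand 19 mm ahead of it and the grasp point (between the pads) is the TCP; z points along the fingers, x is the direction in which the jaws open and shut, and the axes are right-handed (so a half turn about z gives the same grasp; the last joint's range is limited). The gripper opens to 93 mm and grips with 3 to 60 N. Pads are 15 mm wide; open, the fingers measure 128 mm over their backs; the gripper's body (75 mm by 188 mm) begins 65 mm behind the grasp point.
Start: joints at [1.188, 0.615, -0.013, 1.423, 0.008, 1.103, -0.04], TCP at [0.226, -0.609, 0.238] pointing down, gripper open.
Joint ranges: [-3.12, 3.12], [-0.3, 2.06], [-1.34, 1.32], [0.26, 2.42], [-1.36, 4.5], [0.01, 1.98], [-2.84, 2.84]. Speed limits (rad/s): [2.79, 2.79, 3.14, 3.14, 3.14, 3.14, 3.14].

INTERFACE

Orientations are given as a unit quaternion [x, y, z, w].
In Python, from workcell import * gives the robot as it stands.
- The arm moves only by the tool servo_tool, never from a script. Its argument "moves" is one flat list of numbers, 7 for each row, row after row: the shift along the tool's x, y, z in mm, then the turn, a rotation vector about the tool's x, y, z in degrees, then the finger opening in mm, from 0 to 93. A call has 1 to 8 rows; each row is the pose to reach, as a shift and turn from the pose commanded when the call began, along the tool's axes at that moment; what a row does not reach only later rows make up. A row lasts 1/10 s, in which the tool goes at most 50 mm and 8.59 degrees, less where a joint would pass 70% of its speed; a pose out of reach is approached as far as the arm can. A call with a gripper value outside its range is refused whole. The fingers move at their own pace and stop on an object; "newtons" is the grip in N (left out, the last holds). Time passes only in rows, so rows that repeat a pose let the fingers close. It gives the time, the measured TCP pose, the force and the opening at its end, in the units of the state.
- state(): the state, without advancing time (a new reading comes with each control period).
- grab_frame(name): name is "scene" or "top"; returns a dict with "image" (420x560x3 uint8, red, green, blue), "range_z" (420x560 float32, m along the optical axis (not along the pixel's ray), 0 where there is no reading), "fx", "fy", "cx", "cy" (pixels), "distortion" ([k1, k2, p1, p2, k3] as OpenCV has them; the pictures are not rectified), "rvec" (rotation vector, rad) and "tvec" (3), from world to camera coordinates, as OpenCV has them. Camera axes: x right, y down, z forward; pixel columns grow to the right and rows downward; lengths in m; the calibration is good to about 2 mm. A picture is of the moment at which its call begins.
- hand_in(): hands the job in, once; it reports no verdict.
Trained networks look in the newest picture that a camera, given by its name, has taken for a name from the list of things; names that differ only in an ending like _2 or _b are one class to them, and where a whole thing is asked for, a point or a joint stands for the part that bears it (a point fixed in the world has none). Each returns a list of dicts, best first, with "confidence" (0 to 1); they miss things now and then, are a little off and sometimes report something else, mostly with a low value. They report only what shows in the picture. A call takes as long as a camera call. They do not tell look-alikes from the thing itself.
- trace(camera, query): "pixels" (420x560 bool, what is visible of it) and "uv" ([column, row] in pixels, amid what is visible of it).
- pinpoint(camera, query): "uv" ([column, row] in pixels: a listed point, or the origin of a listed thing).
The state is a dict: "time": time; "joint_positions": joint angles; "qd": joint speeds; "tau": joint torques, N m; "tcp_pos": TCP position; "ee_rot": TCP orientation; "wrist_force": force on the tool from outside, world axes, zero at the start; "ft_torque": the same for the moment, N m; "finger_gap": finger opening in m.
Only numpy, scipy, OpenCV 4.12 (cv2) and the standard library are available. Lean on these libraries where they do the work, as an engineer would, in place of code of your own. Each camera call takes 0.05 s, during which the arm holds its last target.

## Working session

There is one attempt and no reset: what is moved stays moved. The work goes in short steps, Python scripts to look and compute and a tool call to move; the robot and the scene stay as the last step left them, time stands still between calls to the robot, and variables do not carry over. Pictures are saved under pics/ and viewed, and the job is handed in when it is done.

Besides the shell and the picture viewer there is one more tool, called after "Emit:" in YAML: its name, and indented under it one key for each argument. servo_tool: Moves the arm, as the interface text tells. Its arguments: {"type":"object","properties":{"moves":{"type":"array","items":{"type":"number"}},"newtons":{"type":"number"}},"required":["moves"]}

```bash
mkdir -p pics; ls
python3 - <<'E'
from workcell import *
import cv2, numpy as np
s=state(); print({k:np.round(v,3).tolist() for k,v in s.items()})
for c in ("scene","top"):
    f=grab_frame(c)
    cv2.imwrite(f"pics/{c}0.png",f["image"][:,:,::-1])
    print(c,f["fx"],f["fy"],f["cx"],f["cy"],f["distortion"],f["rvec"],f["tvec"])
E
```

```text
pics
{'time': 0.0, 'joint_positions': [1.188, 0.616, -0.013, 1.425, 0.008, 1.103, -0.04], 'qd': [-0.0, -0.001, -0.001, 0.0, 0.0, 0.001, -0.0], 'tau': [0.001, -45.894, 0.209, -16.575, -0.061, 0.02, 0.0], 'tcp_pos': [0.226, -0.609, 0.236], 'ee_rot': [0.821, -0.571, -0.001, -0.001], 'wrist_force': [0.475, -0.318, -0.776], 'ft_torque': [-0.017, 0.02, 0.023], 'finger_gap': 0.093}
scene 427.57919505629815 427.57919505629815 278.09310110432 207.59909482389006 [-0.04268063  0.          0.          0.          0.        ] [ 2.60890171  0.21516175 -0.04972028] [-0.48789778 -0.06355381  1.66631221]
top 449.77853081935274 449.77853081935274 278.6925242862815 207.19829446348237 [0.03773675 0.         0.         0.         0.        ] [ 2.17373291 -2.13817169  0.08816065] [-0.02762709  0.48458995  1.35786152]
```

View pics/scene0.png

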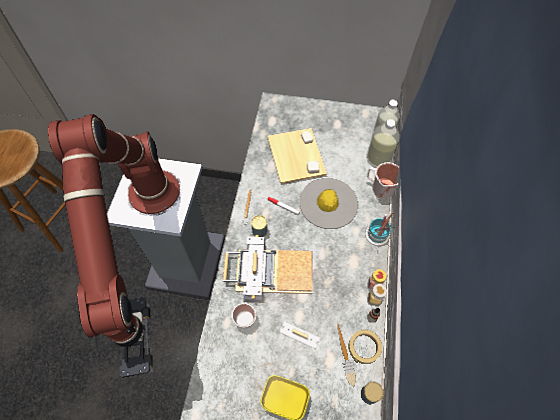

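View pics/top0.png

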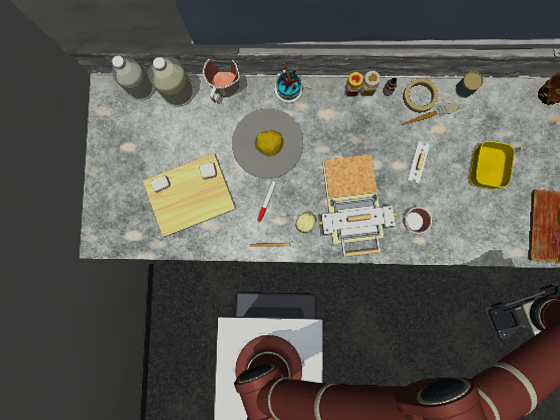

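```bash
cat > h.py <<'E'
from workcell import *
import cv2, numpy as np
from scipy.spatial.transform import Rotation as R
def K(f): return np.array([[f["fx"],0,f["cx"]],[0,f["fy"],f["cy"]],[0,0,1.]])
def back(f,uv,z=None):
    """uv Nx2 -> world; by depth, or on plane world z"""
    uv=np.atleast_2d(np.asarray(uv,float))
    n=cv2.undistortPoints(uv.reshape(-1,1,2),K(f),np.array(f["distortion"])).reshape(-1,2)
    d=np.c_[n,np.ones(len(n))]
    Rm=cv2.Rodrigues(np.array(f["rvec"]))[0]; t=np.array(f["tvec"]).ravel()
    c=-Rm.T@t; dw=d@Rm
    if z is None:
        ij=np.round(uv).astype(int); s=f["range_z"][ij[:,1],ij[:,0]]
    else: s=(z-c[2])/dw[:,2]
    return c+dw*np.asarray(s)[:,None]
def proj(f,P):
    return cv2.projectPoints(np.atleast_2d(np.asarray(P,float)),np.array(f["rvec"]),np.array(f["tvec"]),K(f),np.array(f["distortion"]))[0].reshape(-1,2)
def cloud(f):
    v,u=np.mgrid[0:420,0:560]; uv=np.c_[u.ravel(),v.ravel()]
    P=back(f,uv); P[f["range_z"].ravel()==0]=np.nan
    return P.reshape(420,560,3)
E
python3 - <<'E'
from h import *
np.set_printoptions(precision=4,suppress=True)
F={}
zs={"mould":0,"mould_hinge":.022,"mould_seat":.046,"tray_bar":.036,"keeper":.046,"mould_pad":.024,"ware_board":0,"pin_tin":0,"cup":0,"plaster_blank_1":.018,"tile":None}
for c in("top","scene"):
    f=grab_frame(c); F[c]=f
    np.save(f"{c}0.npy",f,allow_pickle=True)
    for q in zs:
        r=pinpoint(c,q)
        for x in r[:3]:
            print(c,q,round(x["confidence"],2),np.round(x["uv"],1),back(f,x["uv"],zs[q] if zs[q] is not None else .04)[0])
E
```

```text
top mould 0.74 [350.2 202.8] [ 0.5049 -0.2419  0.    ]
top mould_hinge 0.75 [353.6 199. ] [ 0.5142 -0.2494  0.022 ]
top mould_hinge 0.26 [305.1 223.7] [ 0.4357 -0.1014  0.022 ]
top mould_seat 0.6 [357.4 215. ] [ 0.4628 -0.2573  0.046 ]
top tray_bar 0.9 [361.9 250. ] [ 0.3584 -0.2721  0.036 ]
top keeper 0.9 [415.7 157.5] [ 0.6406 -0.4328  0.046 ]
top keeper 0.8 [358.9 217.3] [ 0.4559 -0.2618  0.046 ]
top mould_pad 0.97 [347.8 172.9] [ 0.5949 -0.2312  0.024 ]
top ware_board 0.62 [188.8 196.7] [0.5166 0.2647 0.    ]
top pin_tin 0.8 [305.7 222.6] [ 0.4407 -0.104   0.    ]
top pin_tin 0.16 [349.6 201.3] [ 0.5095 -0.2401  0.    ]
top cup 0.62 [411.3 222.1] [ 0.4476 -0.4296  0.    ]
top plaster_blank_1 0.7 [210.7 172.8] [0.5906 0.1949 0.018 ]
top plaster_blank_1 0.54 [159.2 184.3] [0.5519 0.3545 0.018 ]
top tile 0.71 [355.2 221.5] [ 0.4436 -0.2516  0.04  ]
scene mould 0.67 [269.6 273.3] [ 0.5069 -0.2595  0.    ]
scene mould_hinge 0.61 [224.4 264.6] [ 0.3475 -0.2622  0.022 ]
scene mould_seat 0.78 [253.8 266.9] [ 0.4532 -0.2631  0.046 ]
scene tray_bar 0.82 [223.6 269. ] [ 0.3511 -0.284   0.036 ]
scene keeper 0.86 [297.8 331.8] [ 0.6327 -0.457   0.046 ]
scene keeper 0.72 [256.3 264.4] [ 0.4599 -0.2526  0.046 ]
scene mould_pad 0.52 [285.3 202.7] [0.5186 0.0202 0.024 ]
scene ware_board 0.75 [298.4 155. ] [0.5349 0.269  0.    ]
scene pin_tin 0.81 [259.7 227.3] [ 0.4394 -0.0865  0.    ]
scene cup 0.79 [247.  323.9] [ 0.4638 -0.4473  0.    ]
scene plaster_blank_1 0.6 [306.9 140.1] [0.5602 0.3378 0.018 ]
scene plaster_blank_1 0.44 [314.8 164.8] [0.6076 0.2179 0.018 ]
scene tile 0.66 [251.3 270.2] [ 0.4464 -0.274   0.04  ]
```

Run:
```python
from h import *
f=np.load("top0.npy",allow_pickle=True).item()
im=f["image"][:,:,::-1]
a=cv2.resize(im[140:270,290:450],None,fx=5,fy=5,interpolation=cv2.INTER_CUBIC); cv2.imwrite("pics/top0m.png",a[:600,:800])
g=np.load("scene0.npy",allow_pickle=True).item()
a=cv2.resize(g["image"][205:325,200:350,::-1],None,fx=5,fy=5,interpolation=cv2.INTER_CUBIC); cv2.imwrite("pics/scene0m.png",a[:600,:800])
```

```text
(no output)
```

View pics/top0m.png

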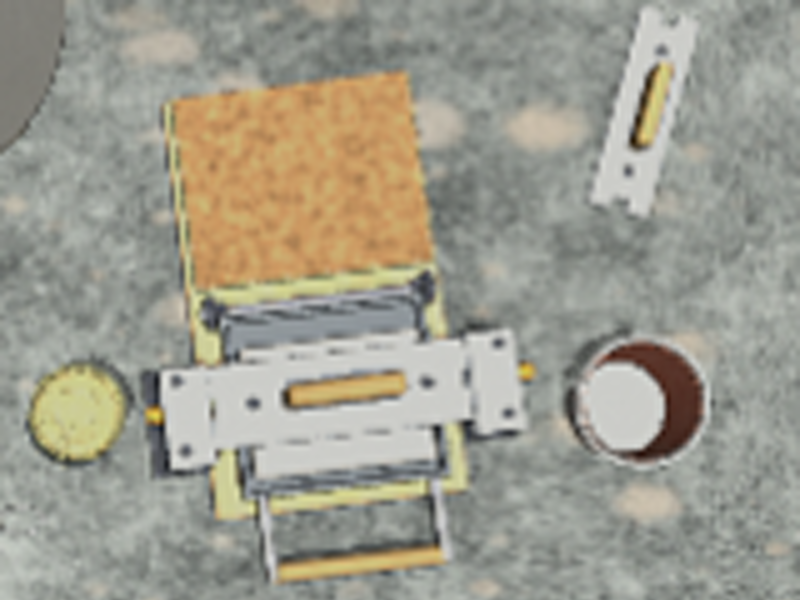

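View pics/scene0m.png

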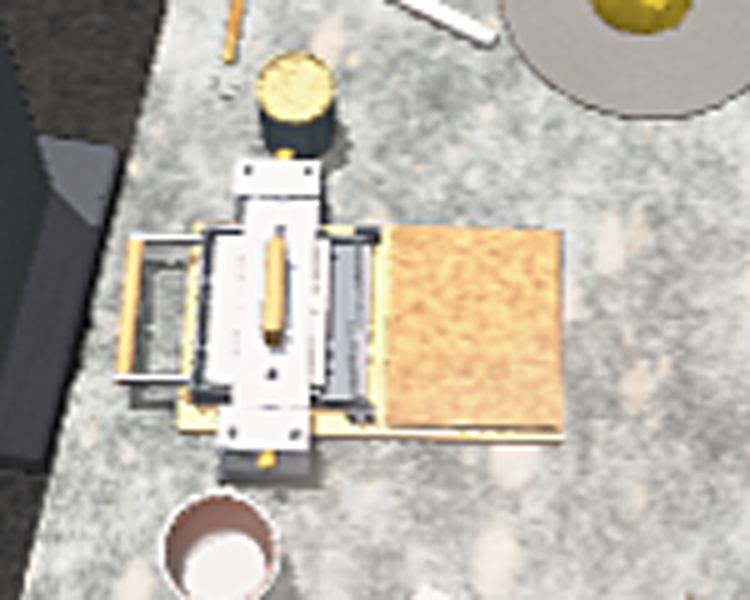

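```bash
cat > fit.py <<'E'
from h import *
from scipy.optimize import least_squares
np.set_printoptions(precision=4,suppress=True)
f=np.load("top0.npy",allow_pickle=True).item();g=np.load("scene0.npy",allow_pickle=True).item()
T=[((172,102),(140,73,24)),((408,72),(140,-73,24)),((435,262),(20,-73,24)),((198,288),(20,73,24)),
((163,371),(-30,106,60)),((170,472),(-90,106,60)),((515,329),(-30,-106,60)),((525,430),(-90,-106,60)),((275,572),(-158,49,36)),((447,553),(-158,-49,36))]
S=[((385,228),(20,73,24)),((560,231),(140,73,24)),((560,428),(140,-73,24)),((387,425),(20,-73,24)),
((236,158),(-90,106,60)),((322,160),(-30,106,60)),((217,447),(-90,-106,60)),((308,449),(-30,-106,60)),((135,237),(-158,49,36)),((122,380),(-158,-49,36))]
def prep(L,o): return (np.array([a for a,_ in L])+.5)/5-.5+np.array(o), np.array([b for _,b in L])/1000.
tu,tm=prep(T,(290,140)); su,sm=prep(S,(200,205))
def W(p,m):
    c,s=np.cos(p[2]),np.sin(p[2]); return np.c_[p[0]+c*m[:,0]-s*m[:,1],p[1]+s*m[:,0]+c*m[:,1],m[:,2]]
for name,use in(("top",(1,0)),("scene",(0,1)),("both",(1,1))):
    def res(p):
        r=[]
        if use[0]: r.append((proj(f,W(p,tm))-tu).ravel())
        if use[1]: r.append((proj(g,W(p,sm))-su).ravel())
        return np.concatenate(r)
    o=least_squares(res,[.5,-.24,.1],loss="soft_l1",f_scale=.5); print(name,o.x,np.degrees(o.x[2])); print(np.abs(o.fun).round(1))
E
python3 fit.py
python3 - <<'E'
from h import *
np.set_printoptions(precision=4,suppress=True)
for c in("top","scene"):
    f=np.load(f"{c}0.npy",allow_pickle=True).item(); P=cloud(f)
    pts={"top":[(348,173),(347,165),(340,218),(359,218),(386,215),(330,222),(361,252),(300,240),(420,190),(190,200),(170,210)],"scene":[(294,270),(255,240),(252,293),(290,150),(280,300)]}[c]
    for u,v in pts: print(c,(u,v),P[v,u])
E
```

```text
top [ 0.5073 -0.2494  0.1343] 7.69325583042606
[0.2 0.6 0.  0.2 0.1 0.1 0.  0.3 0.8 0.  0.4 0.2 0.3 0.  0.7 0.2 0.5 0.5
 1.3 0.5]
scene [ 0.512  -0.2518  0.1363] 7.807885223961
[1.1 0.4 0.1 0.1 0.4 0.  0.5 0.4 0.  0.  0.2 0.  0.3 0.3 0.2 0.4 0.2 1.3
 0.3 0.8]
both [ 0.5091 -0.2504  0.1358] 7.779640842449759
[0.5 1.1 0.2 0.8 0.3 0.7 0.3 0.2 0.4 0.5 0.8 0.8 0.1 0.6 1.  0.8 0.9 0.1
 0.9 0.2 0.4 0.8 0.9 0.5 0.4 0.5 1.3 0.9 0.8 0.5 0.9 0.4 1.1 0.3 1.  0.1
 0.6 0.8 0.5 1.3]
top (348, 173) [ 0.5946 -0.2318  0.024 ]
top (347, 165) [ 0.6213 -0.2297  0.0157]
top (340, 218) [ 0.4521 -0.2041  0.056 ]
top (359, 218) [ 0.4503 -0.2556  0.0883]
top (386, 215) [ 0.463  -0.3399  0.0586]
top (330, 222) [ 0.4397 -0.1745  0.0549]
top (361, 252) [ 0.3523 -0.2684  0.0425]
top (300, 240) [ 0.3862 -0.0869  0.0025]
top (420, 190) [ 0.5475 -0.4564  0.0044]
top (190, 200) [0.5035 0.2555 0.0222]
top (170, 210) [0.472  0.3177 0.0167]
scene (294, 270) [ 0.5903 -0.2458  0.0314]
scene (255, 240) [ 0.4412 -0.1735  0.0701]
scene (252, 293) [ 0.4669 -0.3608  0.0633]
scene (290, 150) [0.4985 0.2754 0.0173]
scene (280, 300) [ 0.5583 -0.3484 -0.0013]
```

Run:
```python
from h import *
f=np.load("top0.npy",allow_pickle=True).item();g=np.load("scene0.npy",allow_pickle=True).item()
cv2.imwrite("pics/top0b.png",cv2.resize(f["image"][145:245,130:250,::-1],None,fx=5,fy=5,interpolation=cv2.INTER_CUBIC))
cv2.imwrite("pics/scene0b.png",cv2.resize(g["image"][110:220,240:350,::-1],None,fx=5,fy=5,interpolation=cv2.INTER_CUBIC))
```

```text
(no output)
```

View pics/top0b.png

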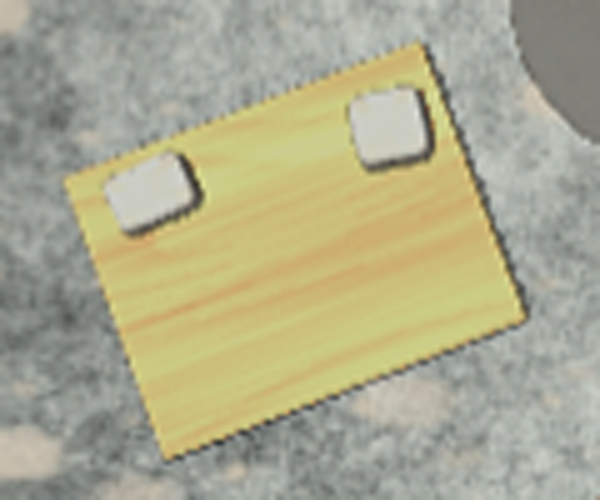

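View pics/scene0b.png

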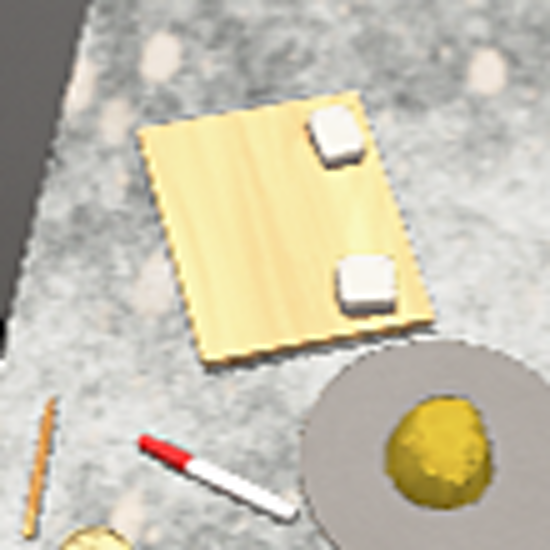

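```bash
cat >> h.py <<'E'
np.set_printoptions(precision=4,suppress=True)
M=(0.5091,-0.2504,np.radians(7.75))
def mw(x,y,z,p=M):
    c,s=np.cos(p[2]),np.sin(p[2]); return np.array([p[0]+c*x-s*y,p[1]+s*x+c*y,z])
def rot(yaw,tilt=0):
    "tool down, tool x along world yaw (rad)"
    c,s=np.cos(yaw),np.sin(yaw); return R.from_matrix(np.c_[[c,s,0],[s,-c,0],[0,0,-1]])*R.from_euler('y',tilt)
def rel(pos,Rt,s=None):
    s=s or state(); Rc=R.from_quat(s["ee_rot"])
    d=Rc.inv().apply(np.array(pos)-s["tcp_pos"])*1000; r=(Rc.inv()*Rt).as_rotvec(degrees=True)
    print("shift",np.round(d,1),"turn",np.round(r,2),"|d|",round(float(np.linalg.norm(d)),1)); return d,r
E
python3 - <<'E'
from h import *
from scipy.optimize import least_squares
f=np.load("top0.npy",allow_pickle=True).item();g=np.load("scene0.npy",allow_pickle=True).item()
tu=(np.array([(66,181),(424,44),(526,318),(166,460)])+.5)/5-.5+[130,145]
su=(np.array([(357,92),(437,322),(205,360),(138,129)])+.5)/5-.5+[240,110]
m=np.array([(95,120,18),(95,-120,18),(-95,-120,18),(-95,120,18)])/1000.
for us in((1,0),(0,1),(1,1)):
    def res(p):
        P=np.array([mw(*q,p=p) for q in m]); return np.concatenate([us[0]*(proj(f,P)-tu).ravel(),us[1]*(proj(g,P)-su).ravel()])
    o=least_squares(res,[.52,.27,.3]); print(o.x,np.degrees(o.x[2]),np.abs(o.fun).max())
B=o.x
print("place centre",mw(-.045,0,.018,p=B))
print("rib top", back(f,(np.array([347,389])+.5)/5-.5+[290,140],.088), back(g,(np.array([275,285])+.5)/5-.5+[200,205],.088), "seat",mw(-.056,0,.046), "bar",mw(-.158,0,.036))
rel(mw(-.056,0,.16),rot(M[2]))
E
```

```text
[0.5211 0.261  0.3882] 22.24449103768345 0.7770480503549777
[0.5271 0.2595 0.3868] 22.16103104058441 0.5994566758709254
[0.5233 0.2607 0.3881] 22.234570991175907 1.3418311965516807
place centre [0.4817 0.2436 0.018 ]
rib top [[ 0.4521 -0.2556  0.088 ]] [[ 0.4573 -0.2605  0.088 ]] seat [ 0.4536 -0.258   0.046 ] bar [ 0.3525 -0.2717  0.036 ]
shift [-250.1 -335.3   77.7] turn [ -0.01   0.   -77.36] |d| 425.5
```

Emit:
servo_tool:
  moves: [-12, -16, 3, 0, 0, -4, 70, -36, -48, 8, 0, 0, -12, 60, -66, -88, 15, 0, 0, -20, 50, -96, -130, 20, 0, 0, -28, 50, -130, -175, 26, 0, 0, -36, 50, -162, -218, 32, 0, 0, -44, 50, -188, -253, 37, 0, 0, -52, 50, -200, -270, 40, 0, 0, -60, 50]
  newtons: 40

```text
time: 2.1
tcp_pos: [0.4125, -0.3231, 0.1979]
ee_rot: [0.997, -0.078, 0.001, -0.001]
wrist_force: [0.8, -0.6, 0.1]
finger_gap: 0.05
```

Run:
```python
from h import *
rel(mw(-.056,0,.16),rot(M[2]))
```

```text
shift [ 30.5 -70.7  38.1] turn [ -0.1   -0.1  -16.69] |d| 85.9
```

Emit:
servo_tool:
  moves: [8, -18, 10, 0, 0, -5, 50, 18, -42, 22, 0, 0, -11, 50, 27, -62, 33, 0, 0, -16.7, 50, 30.5, -70.7, 38, 0, 0, -16.7, 50, 30.5, -70.7, 38, 0, 0, -16.7, 50]

```text
time: 2.6
tcp_pos: [0.4516, -0.2625, 0.1588]
ee_rot: [0.998, 0.061, -0.001, -0.001]
wrist_force: [0.7, -0.1, 0.8]
finger_gap: 0.0503
```

Run:
```python
from h import *
rel(mw(-.056,0,.076),rot(M[2]))
for c,(x,y,w,h) in(("top",(300,150,140,105)),("scene",(200,205,150,115))):
    f=grab_frame(c); np.save(c+"1.npy",f,allow_pickle=True)
    cv2.imwrite(f"pics/{c}1.png",cv2.resize(f["image"][y:y+h,x:x+w,::-1],None,fx=5,fy=5,interpolation=cv2.INTER_CUBIC))
```

```text
shift [ 2.6 -4.2 82.8] turn [-0.07  0.07 -0.7 ] |d| 82.9
```

View pics/top1.png

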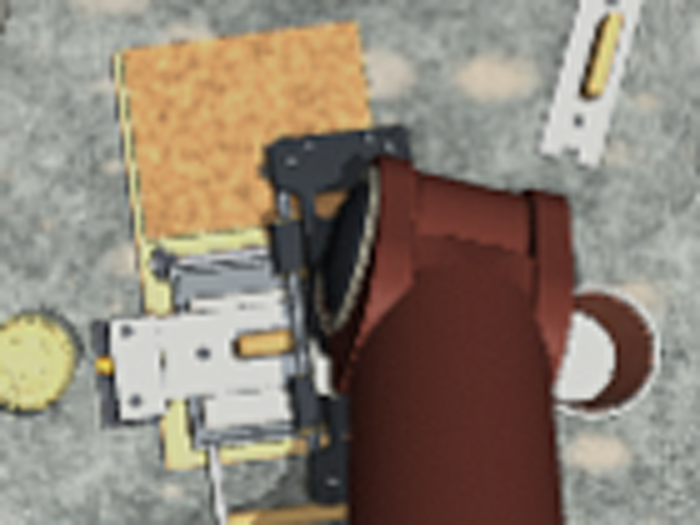

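View pics/scene1.png

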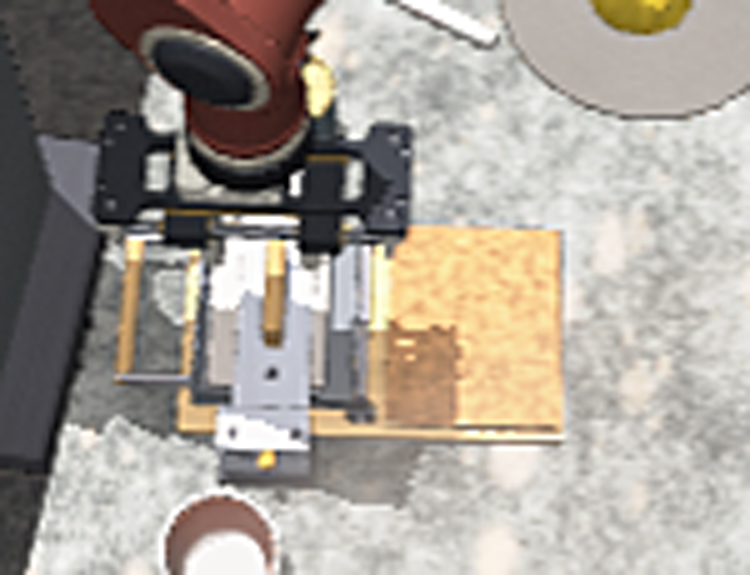

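Run:
```python
from h import *
print(state()["tcp_pos"]);rel(mw(-.056,0,.076),rot(M[2]))
```

```text
[ 0.4511 -0.2647  0.1597]
shift [ 3.4 -6.5 83.6] turn [ 0.07  0.05 -0.86] |d| 84.0
```

Emit:
servo_tool:
  moves: [1, -2, 15, 0, 0, -0.8, 50, 2, -4, 35, 0, 0, -0.8, 50, 3, -6, 55, 0, 0, -0.8, 50, 3, -6.5, 70, 0, 0, -0.8, 50, 3, -6.5, 80, 0, 0, -0.8, 50, 3, -6.5, 82, 0, 0, -0.8, 50, 3, -6.5, 82, 0, 0, -0.8, 50]

```text
time: 3.4
tcp_pos: [0.4538, -0.2572, 0.0779]
ee_rot: [0.998, 0.068, 0.0, 0.0]
wrist_force: [-0.3, -0.2, 1.4]
finger_gap: 0.0501
```

Run:
```python
from h import *
s=state();print(s["tcp_pos"],s["wrist_force"]);rel(mw(-.056,0,.076),rot(M[2]))
```

```text
[ 0.4538 -0.2572  0.0779] [-0.2705 -0.2007  1.3745]
shift [-0.3  0.7  1.9] turn [ 0.04 -0.01  0.05] |d| 2.1
```

Emit:
servo_tool:
  moves: [0, 0, 2, 0, 0, 0, 0, 0, 0, 2, 0, 0, 0, 0, 0, 0, 2, 0, 0, 0, 0, 0, 0, 2, 0, 0, 0, 0, 0, 0, 2, 0, 0, 0, 0, 0, 0, 2, 0, 0, 0, 0]
  newtons: 45

```text
time: 4.0
tcp_pos: [0.4541, -0.2563, 0.0758]
ee_rot: [0.998, 0.069, 0.0, 0.0]
wrist_force: [0.6, 0.6, 0.7]
finger_gap: 0.0139
```

Emit:
servo_tool:
  moves: [3, 0, 0, 0, 0, 0, 0, 6, 0, 0, 0, 0, 0, 0, 10, 0, 0, 0, 0, 0, 0, 15, 0, 0, 0, 0, 0, 0, 22, 0, 0, 0, 0, 0, 0, 31, 0, 0, 0, 0, 0, 0, 40, 0, 0, 0, 0, 0, 0, 48, 0, 0, 0, 0, 0, 0]
  newtons: 55

```text
time: 4.8
tcp_pos: [0.4578, -0.2559, 0.0758]
ee_rot: [0.997, 0.062, -0.048, -0.001]
wrist_force: [-70.4, -3.8, 71.0]
finger_gap: 0.0142
```

Run:
```python
from h import *
s=state();print(s["tcp_pos"],s["wrist_force"],s["finger_gap"]);rel(mw(.014,0,.077),rot(M[2]))
f=grab_frame("scene"); x,y,w,h=200,205,150,115
cv2.imwrite(f"pics/scene2.png",cv2.resize(f["image"][y:y+h,x:x+w,::-1],None,fx=5,fy=5,interpolation=cv2.INTER_CUBIC))
```

```text
[ 0.4578 -0.2559  0.0758] [-70.3739  -3.7694  70.989 ] 0.014161413226931242
shift [65.1  0.7 -7.5] turn [-0.53  5.47 -0.63] |d| 65.6
```

View pics/scene2.png

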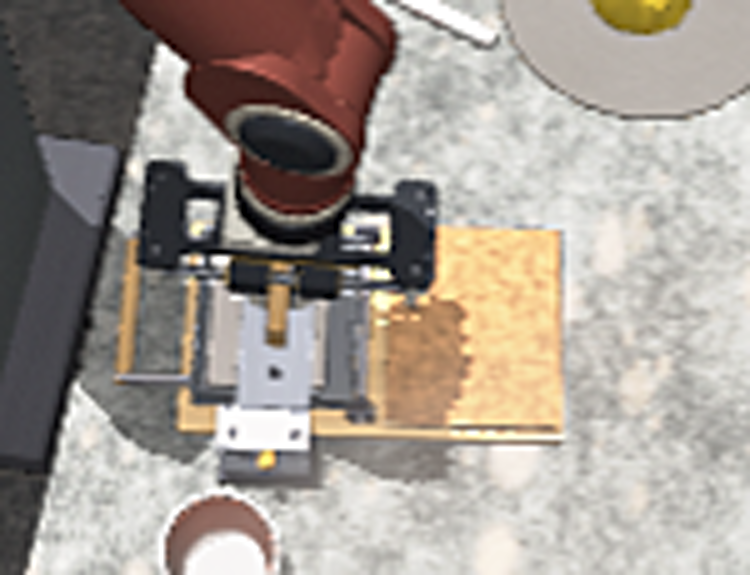

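Emit:
servo_tool:
  moves: [-25, 0, 0, 0, 0, 0, 0, -38, 0, 0, 0, 0, 0, 0, -38, 0, 0, 0, 0, 0, 0]

```text
time: 5.15
tcp_pos: [0.4563, -0.2564, 0.0754]
ee_rot: [0.998, 0.067, -0.007, -0.0]
wrist_force: [-11.9, -2.3, 10.8]
finger_gap: 0.0135
```

Run:
```python
from h import *
s=state();print({k:np.round(s[k],3) for k in("tcp_pos","wrist_force","ft_torque","finger_gap","joint_positions")});rel(mw(-.056,0,.0758),rot(M[2]))
```

```text
{'tcp_pos': array([ 0.456, -0.256,  0.075]), 'wrist_force': array([-11.875,  -2.323,  10.846]), 'ft_torque': array([-0.27 ,  2.509, -0.008]), 'finger_gap': np.float64(0.014), 'joint_positions': array([ 0.67 ,  0.67 , -0.311,  1.939,  0.355,  0.599,  0.257])}
shift [-2.8  1.2 -0.4] turn [-0.08  0.79 -0.08] |d| 3.1
```

Emit:
servo_tool:
  moves: [2, 0, -4, 0, 0.5, 0, 0, 4, 0, -8, 0, 1, 0, 0, 4, 0, -8, 0, 1, 0, 0]

```text
time: 5.45
tcp_pos: [0.4578, -0.2556, 0.0769]
ee_rot: [0.998, 0.067, -0.002, -0.003]
wrist_force: [-5.0, -4.8, -28.4]
finger_gap: 0.0138
```

```bash
cat > st.py <<'E'
from h import *
s=state();print({k:np.round(s[k],3) for k in("tcp_pos","wrist_force","ft_torque","finger_gap")});rel(mw(-.056,0,.0758),rot(M[2]))
E
python3 st.py
```

```text
{'tcp_pos': array([ 0.458, -0.256,  0.077]), 'wrist_force': array([ -5.015,  -4.827, -28.41 ]), 'ft_torque': array([-1.578,  1.011, -0.108]), 'finger_gap': np.float64(0.014)}
shift [-4.4  1.8  1.1] turn [-0.38  0.21 -0.07] |d| 4.9
```

Emit:
servo_tool:
  moves: [4, 0, 1.5, 0, 0, 0, 0, 8, 0, 2.5, 0, 0, 0, 0, 10, 0, 2.5, 0, 0, 0, 0]

```text
time: 5.75
tcp_pos: [0.4701, -0.2532, 0.0768]
ee_rot: [0.998, 0.068, -0.0, -0.003]
wrist_force: [-7.4, -3.0, -12.4]
finger_gap: 0.0138
```

```bash
python3 st.py
```

```text
{'tcp_pos': array([ 0.47 , -0.253,  0.077]), 'wrist_force': array([ -7.447,  -2.966, -12.439]), 'ft_torque': array([-0.804,  1.605,  0.057]), 'finger_gap': np.float64(0.014)}
shift [-16.9   2.5   1. ] turn [-0.31  0.03  0.06] |d| 17.1
```

Emit:
servo_tool:
  moves: [4, 0.5, 1, 0, 0, 0, 0, 9, 1, 1.5, 0, 0, 0, 0, 15, 1, 1.5, 0, 0, 0, 0, 21, 1, 1.5, 0, 0, 0, 0, 28, 1, 1.5, 0, 0, 0, 0, 35, 1, 1.5, 0, 0, 0, 0, 41, 1, 1.5, 0, 0, 0, 0]

```text
time: 6.45
tcp_pos: [0.5215, -0.2477, 0.0809]
ee_rot: [0.998, 0.069, 0.011, -0.001]
wrist_force: [0.4, 0.1, -1.9]
finger_gap: 0.0136
```

```bash
python3 st.py
```

```text
{'tcp_pos': array([ 0.522, -0.248,  0.081]), 'wrist_force': array([ 0.388,  0.132, -1.947]), 'ft_torque': array([-0.043, -0.181, -0.05 ]), 'finger_gap': np.float64(0.014)}
shift [-68.8   0.8   3.6] turn [ 0.01 -1.28  0.19] |d| 68.9
```

Run:
```python
from h import *
B=(.5233,.2607,np.radians(22.23))
rel(mw(-.047,0,.18,p=B),rot(B[2]))
```

```text
shift [  28.6 -491.6  -98.6] turn [  0.17  -1.28 -14.29] |d| 502.2
```

Emit:
servo_tool:
  moves: [0, 0, -15, 0, 0, 0, 0, 0, 0, -40, 0, -0.5, 0, 0, 0, -15, -65, 0, -1, -1, 0, 2, -40, -85, 0, -1.3, -2, 0, 4, -75, -96, 0, -1.3, -4, 0, 6, -112, -99, 0, -1.3, -6, 0, 9, -150, -99, 0, -1.3, -8, 0, 12, -188, -99, 0, -1.3, -10, 0]

```text
time: 7.25
tcp_pos: [0.5053, -0.0579, 0.1816]
ee_rot: [0.988, 0.157, 0.001, 0.001]
wrist_force: [0.3, -0.2, -3.5]
finger_gap: 0.0141
```

Run:
```python
from h import *
print(state()["finger_gap"])
B=(.5233,.2607,np.radians(22.23))
rel(mw(-.047,0,.18,p=B),rot(B[2]))
```

```text
0.014075790811892102
shift [  68.8 -294.     1.1] turn [ 0.12 -0.08 -4.2 ] |d| 301.9
```

Emit:
servo_tool:
  moves: [9, -38, 0, 0, 0, -1, 0, 18, -78, 0, 0, 0, -2, 0, 28, -120, 0, 0, 0, -3, 0, 38, -162, 0, 0, 0, -4.2, 0, 48, -205, 0, 0, 0, -4.2, 0, 58, -245, 0, 0, 0, -4.2, 0, 65, -275, 0, 0, 0, -4.2, 0, 68, -289, 0, 0, 0, -4.2, 0]

```text
time: 8.05
tcp_pos: [0.4789, 0.2417, 0.1808]
ee_rot: [0.981, 0.195, -0.0, -0.002]
wrist_force: [-0.1, -0.2, -3.1]
finger_gap: 0.0133
```

Emit:
servo_tool:
  moves: [0, 0, 0, 0, 0, 0, 0, 0, 0, 0, 0, 0, 0, 0, 0, 0, 0, 0, 0, 0, 0]

```text
time: 8.35
tcp_pos: [0.4797, 0.2326, 0.179]
ee_rot: [0.982, 0.19, -0.003, 0.002]
wrist_force: [-0.1, -0.3, -2.4]
finger_gap: 0.0135
```

Run:
```python
from h import *
print(state()["finger_gap"])
B=(.5233,.2607,np.radians(22.23))
rel(mw(-.047,0,.05,p=B),rot(B[2]))
for c,(x,y,w,h) in(("top",(120,130,140,110)),("scene",(220,90,150,120))):
    f=grab_frame(c)
    cv2.imwrite(f"pics/{c}3.png",cv2.resize(f["image"][y:y+h,x:x+w,::-1],None,fx=5,fy=5,interpolation=cv2.INTER_CUBIC))
```

```text
0.013466637304010473
shift [  4.7  -9.9 129. ] turn [ 0.14  0.33 -0.36] |d| 129.4
```

View pics/top3.png

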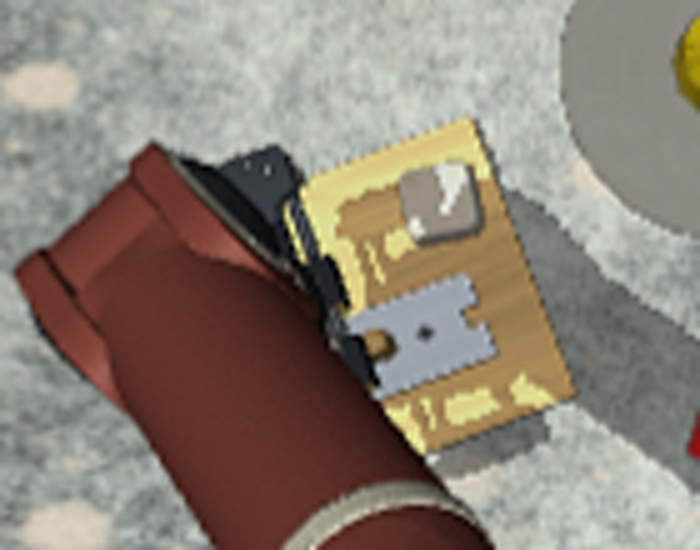

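View pics/scene3.png

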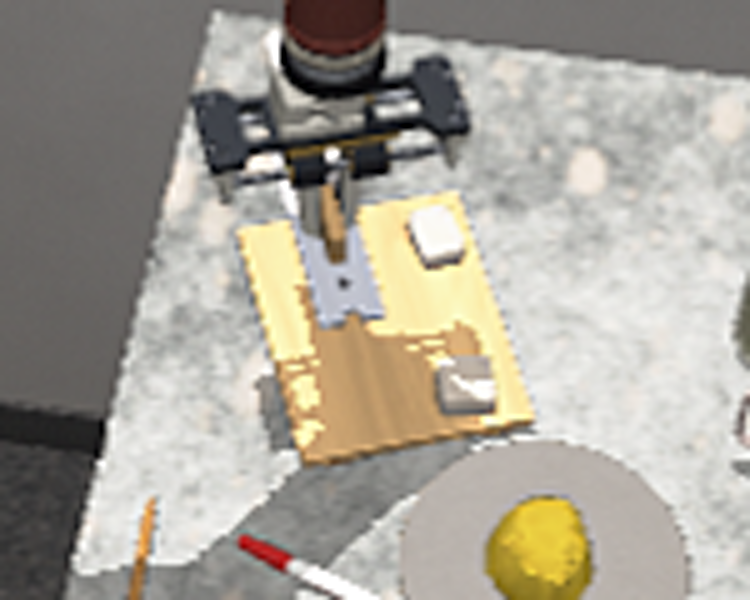

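Emit:
servo_tool:
  moves: [1, -2, 15, 0, 0, 0, 0, 2, -4, 35, 0, 0, 0, 0, 3, -6, 58, 0, 0, 0, 0, 4, -8, 80, 0, 0, 0, 0, 4, -9, 100, 0, 0, 0, 0, 4, -9, 114, 0, 0, 0, 0, 4, -9, 121, 0, 0, 0, 0, 4, -9, 124, 0, 0, 0, 0]

```text
time: 9.25
tcp_pos: [0.4788, 0.2438, 0.0546]
ee_rot: [0.982, 0.191, -0.003, 0.001]
wrist_force: [0.7, -0.3, -3.6]
finger_gap: 0.0135
```

Emit:
servo_tool:
  moves: [0, 0, 1, 0, 0, 0, 0, 0, 0, 3, 0, 0, 0, 0, 0, 0, 4, 0, 0, 0, 0]

```text
time: 9.55
tcp_pos: [0.4789, 0.2449, 0.0516]
ee_rot: [0.981, 0.191, -0.002, 0.001]
wrist_force: [0.4, -0.7, -2.4]
finger_gap: 0.0136
```

Run:
```python
from h import *
s=state();print({k:np.round(s[k],3) for k in("tcp_pos","wrist_force","ft_torque","finger_gap")})
B=(.5233,.2607,np.radians(22.23))
rel(mw(-.047,0,.048,p=B),rot(B[2]))
```

```text
{'tcp_pos': array([0.479, 0.245, 0.052]), 'wrist_force': array([ 0.401, -0.746, -2.407]), 'ft_torque': array([ 0.025, -0.149,  0.043]), 'finger_gap': np.float64(0.014)}
shift [0.1 2.2 3.6] turn [ 0.02  0.24 -0.15] |d| 4.2
```

Emit:
servo_tool:
  moves: [0, 0, 1.5, 0, 0, 0, 0, 0, 0, 3, 0, 0, 0, 0, 0, 0, 3, 0, 0, 0, 0]

```text
time: 9.85
tcp_pos: [0.4784, 0.2447, 0.048]
ee_rot: [0.981, 0.192, -0.003, 0.001]
wrist_force: [0.1, -1.0, -3.4]
finger_gap: 0.0134
```

Emit:
servo_tool:
  moves: [0, 0, 1.5, 0, 0, 0, 0, 0, 0, 3, 0, 0, 0, 0, 0, 0, 3, 0, 0, 0, 0]

```text
time: 10.15
tcp_pos: [0.4786, 0.2446, 0.0472]
ee_rot: [0.981, 0.191, -0.002, 0.001]
wrist_force: [-3.2, -3.2, 13.3]
finger_gap: 0.0136
```

Contact with the board (about 15 N). Release and rise.

Emit:
servo_tool:
  moves: [0, 0, -2, 0, 0, 0, 15, 0, 0, -2, 0, 0, 0, 24, 0, 0, -2, 0, 0, 0, 36, 0, 0, -2, 0, 0, 0, 36, 0, 0, -20, 0, 0, 0, 36, 0, 0, -50, 0, 0, 0, 36, 0, 0, -90, 0, 0, 0, 40, 0, 0, -130, 0, 0, 0, 40]

```text
time: 10.95
tcp_pos: [0.4787, 0.2449, 0.1759]
ee_rot: [0.981, 0.192, -0.003, 0.001]
wrist_force: [0.9, 0.8, -0.3]
finger_gap: 0.0397
```

Run:
```python
from h import *
rel(mw(-.158,0,.20),rot(M[2]))
f=grab_frame("scene"); x,y,w,h=220,90,150,120
cv2.imwrite(f"pics/scene4.png",cv2.resize(f["image"][y:y+h,x:x+w,::-1],None,fx=5,fy=5,interpolation=cv2.INTER_CUBIC))
```

```text
shift [-311.4  431.2  -21.8] turn [ 0.08  0.4  14.35] |d| 532.3
```

View pics/scene4.png

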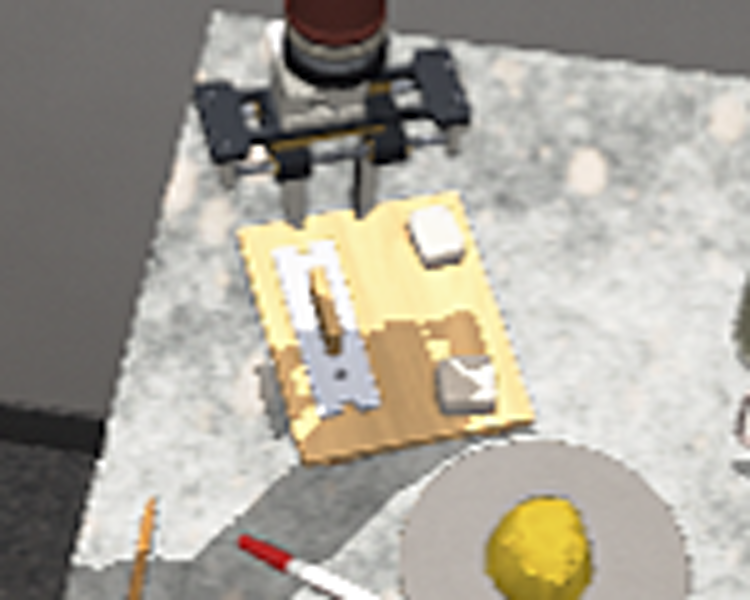

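Run:
```python
from h import *
rel((.475,0.06,.195),rot(np.radians(17)))
rel((.45,-.10,.195),rot(np.radians(10)))
```

```text
shift [-77.  171.1 -13.1] turn [-0.08 -0.36  5.09] |d| 188.1
shift [-160.4  310.   -13.8] turn [-0.1  -0.35 12.09] |d| 349.3
```

Emit:
servo_tool:
  moves: [-8, 18, -6, 0, 0, 1, 40, -22, 50, -10, 0, 0, 2, 40, -40, 90, -13, 0, 0, 3, 40, -58, 130, -14, 0, 0, 4, 40, -77, 171, -14, 0, 0, 5, 40, -98, 206, -14, 0, 0, 7, 40, -120, 242, -14, 0, 0, 8.5, 40, -142, 278, -14, 0, 0, 10, 40]

```text
time: 11.8
tcp_pos: [0.4517, -0.0675, 0.1898]
ee_rot: [0.994, 0.105, -0.002, 0.001]
wrist_force: [0.4, -0.7, 0.1]
finger_gap: 0.0399
```

Run:
```python
from h import *
print(state()["joint_positions"],state()["tcp_pos"])
rel(mw(-.158,0,.15),rot(M[2]))
```

```text
[ 0.4043  0.4138 -0.4215  2.0096  0.2423  0.7703  0.0485] [ 0.4517 -0.0675  0.1898]
shift [-139.4  178.9   40.8] turn [0.1  0.29 4.29] |d| 230.5
```

Emit:
servo_tool:
  moves: [-15, 20, 4, 0, 0, 1, 30, -42, 54, 12, 0, 0, 2, 30, -70, 90, 20, 0, 0, 3, 30, -98, 126, 28, 0, 0, 4, 30, -122, 157, 35, 0, 0, 4.3, 30, -136, 175, 39, 0, 0, 4.3, 30, -139, 179, 41, 0, 0, 4.3, 30]

```text
time: 12.5
tcp_pos: [0.3516, -0.2728, 0.1492]
ee_rot: [0.998, 0.065, -0.003, 0.001]
wrist_force: [-0.1, 0.2, 0.5]
finger_gap: 0.0299
```

Emit:
servo_tool:
  moves: [0, 0, 0, 0, 0, 0, 30, 0, 0, 0, 0, 0, 0, 30]

```text
time: 12.7
tcp_pos: [0.3546, -0.2686, 0.1502]
ee_rot: [0.998, 0.069, -0.002, 0.001]
wrist_force: [-0.3, -0.2, -0.1]
finger_gap: 0.0296
```

Run:
```python
from h import *
f=np.load("top0.npy",allow_pickle=True).item();g=np.load("scene0.npy",allow_pickle=True).item()
print("bar",back(f,(np.array([361,562])+.5)/5-.5+[290,140],.038), back(g,(np.array([128,308])+.5)/5-.5+[200,205],.04),mw(-.158,0,.036))
rel(mw(-.158,0,.036),rot(M[2])); print(state()["joint_positions"])
for c,(x,y,w,h) in(("top",(300,160,140,110)),("scene",(190,205,150,120))):
    f=grab_frame(c); np.save(c+"5.npy",f,allow_pickle=True)
    cv2.imwrite(f"pics/{c}5.png",cv2.resize(f["image"][y:y+h,x:x+w,::-1],None,fx=5,fy=5,interpolation=cv2.INTER_CUBIC))
```

```text
bar [[ 0.3524 -0.2715  0.038 ]] [[ 0.355  -0.2745  0.04  ]] [ 0.3525 -0.2717  0.036 ]
shift [ -2.    2.6 114.2] turn [0.07 0.23 0.19] |d| 114.2
[ 0.8584  0.4555 -0.3641  2.0891  0.2701  0.6434  0.4488]
```

View pics/top5.png

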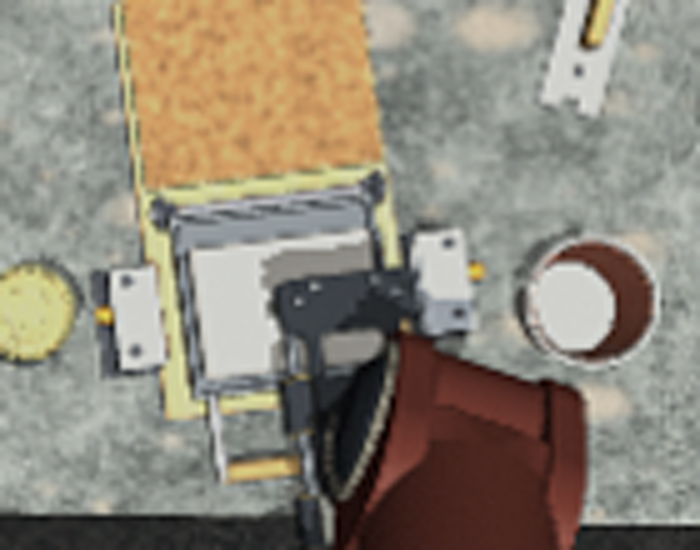

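View pics/scene5.png

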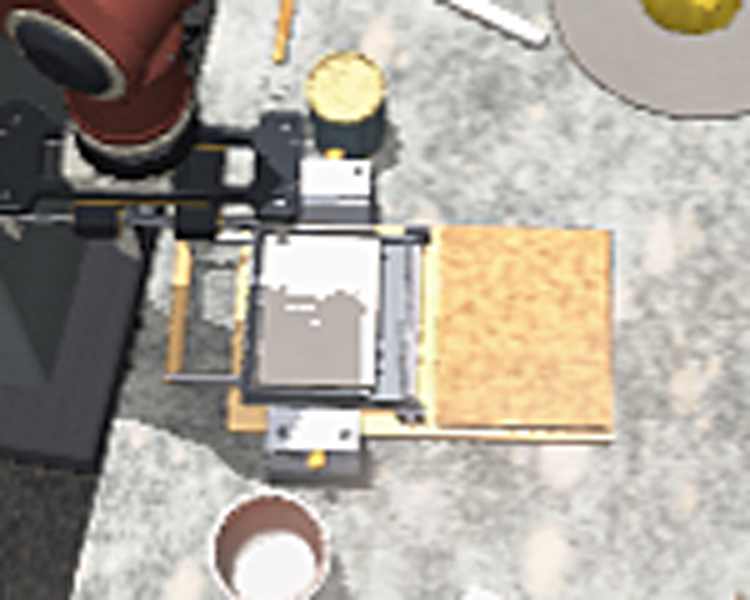

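Emit:
servo_tool:
  moves: [-1, 1, 12, 0, 0, 0, 30, -2, 2, 30, 0, 0, 0, 30, -2, 2.5, 52, 0, 0, 0, 30, -2, 2.5, 74, 0, 0, 0, 30, -2, 2.5, 93, 0, 0, 0, 30, -2, 2.5, 106, 0, 0, 0, 30, -2, 2.5, 112, 0, 0, 0, 30, -2, 2.5, 113, 0, 0, 0, 30]

```text
time: 13.6
tcp_pos: [0.3518, -0.2723, 0.0367]
ee_rot: [0.998, 0.069, -0.003, 0.001]
wrist_force: [-0.3, 0.2, -0.2]
finger_gap: 0.0304
```

Emit:
servo_tool:
  moves: [0, 0, 0, 0, 0, 0, 30]

```text
time: 13.7
tcp_pos: [0.352, -0.2729, 0.0374]
ee_rot: [0.998, 0.068, -0.002, 0.001]
wrist_force: [-0.1, 1.0, 0.3]
finger_gap: 0.0298
```

Run:
```python
from h import *
rel(mw(-.158,0,.036),rot(M[2])); print(state()["joint_positions"])
```

```text
shift [ 0.7 -1.1  1.4] turn [0.13 0.25 0.1 ] |d| 2.0
[ 0.7504  0.6612 -0.2096  2.1817  0.4112  0.3374  0.3305]
```

Emit:
servo_tool:
  moves: [0.7, -1, 1, 0, 0, 0, 20, 0.7, -1, 1, 0, 0, 0, 0, 0.7, -1, 1, 0, 0, 0, 0, 0.7, -1, 1, 0, 0, 0, 0]
  newtons: 18

```text
time: 14.1
tcp_pos: [0.3533, -0.2721, 0.0365]
ee_rot: [0.998, 0.068, -0.001, 0.001]
wrist_force: [2.3, 1.6, 1.2]
finger_gap: 0.0113
```

```bash
cat > arc.py <<'E'
from h import *
import sys
a0=float(sys.argv[1]); L=[float(v) for v in sys.argv[2:]]
def b(t):
    p=np.radians(4.94+t); return np.array([4-163*np.cos(p),22+163*np.sin(p)])
for t in L: print(t, np.round((b(t)-b(a0))*[1,-1],1))
s=state(); print({k:np.round(s[k],3) for k in("tcp_pos","wrist_force","ft_torque","finger_gap")})
d=np.array(s["tcp_pos"][:2])-M[:2]; c,sn=np.cos(M[2]),np.sin(M[2])
mx=(c*d[0]+sn*d[1])*1000; mz=s["tcp_pos"][2]*1000
print("tcp mould x,z",mx,mz,"angle from tcp",np.degrees(np.arctan2(mz-22,-(mx-4)))-4.94,"radius",np.hypot(mz-22,mx-4))
E
python3 arc.py 0 2 5 8 12 16 20 24 28
```

```text
2.0 [ 0.6 -5.7]
5.0 [  1.8 -14.1]
8.0 [  3.5 -22.5]
12.0 [  6.5 -33.5]
16.0 [ 10.2 -44.2]
20.0 [ 14.6 -54.7]
24.0 [ 19.7 -64.8]
28.0 [ 25.6 -74.6]
{'tcp_pos': array([ 0.353, -0.272,  0.036]), 'wrist_force': array([2.261, 1.648, 1.247]), 'ft_torque': array([ 0.224, -0.56 ,  0.027]), 'finger_gap': np.float64(0.011)}
tcp mould x,z -157.26094523568992 36.46260495550751 angle from tcp 0.18483167442775716 radius 161.90818200575058
```

Gripped at the bar's 12 mm thickness. Swing the first part.

Emit:
servo_tool:
  moves: [0.6, 0, -5.7, 0, 0, 0, 0, 1.8, 0, -14, 0, 0, 0, 0, 3.5, 0, -22.5, 0, 0, 0, 0, 6.5, 0, -33.5, 0, 0, 0, 0, 10.2, 0, -44, 0, 0, 0, 0, 14.6, 0, -54.7, 0, 0, 0, 0, 19.7, 0, -65, 0, 0, 0, 0, 25.6, 0, -74.6, 0, 0, 0, 0]

```text
time: 14.9
tcp_pos: [0.3772, -0.2688, 0.1113]
ee_rot: [0.998, 0.068, -0.003, 0.001]
wrist_force: [4.0, -2.1, -6.5]
finger_gap: 0.0117
```

```bash
python3 arc.py 28 32 36 40 44 48 52 56 60
python3 - <<'E'
from h import *
f=grab_frame("scene"); x,y,w,h=190,205,150,120
cv2.imwrite(f"pics/scene6.png",cv2.resize(f["image"][y:y+h,x:x+w,::-1],None,fx=5,fy=5,interpolation=cv2.INTER_CUBIC))
E
```

```text
32.0 [ 6.5 -9.3]
36.0 [ 13.7 -18.2]
40.0 [ 21.4 -26.5]
44.0 [ 29.7 -34.3]
48.0 [ 38.6 -41.4]
52.0 [ 47.9 -48. ]
56.0 [ 57.6 -53.8]
60.0 [ 67.8 -59. ]
{'tcp_pos': array([ 0.377, -0.269,  0.111]), 'wrist_force': array([ 3.976, -2.114, -6.486]), 'ft_torque': array([-0.38 , -0.748,  0.015]), 'finger_gap': np.float64(0.012)}
tcp mould x,z -133.13170673264622 111.33509464079066 angle from tcp 28.142421285121618 radius 163.66387544564472
```

View pics/scene6.png

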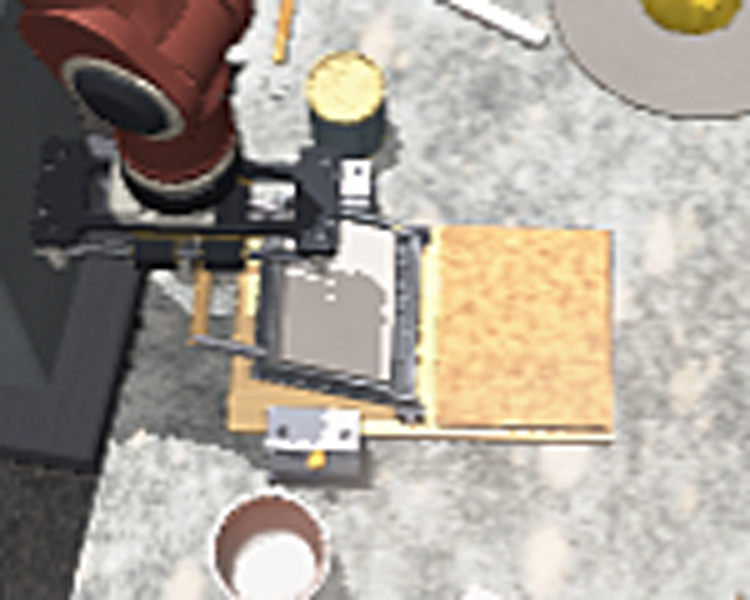

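Emit:
servo_tool:
  moves: [6.5, 0, -9.3, 0, 0, 0, 0, 13.7, 0, -18, 0, 0, 0, 0, 21.4, 0, -26.5, 0, 0, 0, 0, 29.7, 0, -34.3, 0, 0, 0, 0, 38.6, 0, -41.4, 0, 0, 0, 0, 47.9, 0, -48, 0, 0, 0, 0, 57.6, 0, -53.8, 0, 0, 0, 0, 67.8, 0, -59, 0, 0, 0, 0]

```text
time: 15.75
tcp_pos: [0.4395, -0.2603, 0.1705]
ee_rot: [0.998, 0.067, -0.009, 0.001]
wrist_force: [-11.0, -1.0, 14.2]
finger_gap: 0.0111
```

```bash
python3 arc.py 60 63 66 69 72 74 76 78 80
```

```text
63.0 [ 7.8 -3.4]
66.0 [15.8 -6.4]
69.0 [23.9 -9. ]
72.0 [ 32.2 -11.1]
74.0 [ 37.8 -12.3]
76.0 [ 43.4 -13.3]
78.0 [ 49.  -14.1]
80.0 [ 54.7 -14.7]
{'tcp_pos': array([ 0.44, -0.26,  0.17]), 'wrist_force': array([-10.973,  -1.013,  14.153]), 'ft_torque': array([-0.356,  2.318,  0.037]), 'finger_gap': np.float64(0.011)}
tcp mould x,z -70.27457182050642 170.49236226253367 angle from tcp 58.48618585496822 radius 166.03220672335564
```

Emit:
servo_tool:
  moves: [7, 0, -5.5, 0, 0, 0, 0, 15, 0, -9, 0, 0, 0, 0, 23, 0, -12, 0, 0, 0, 0, 31, 0, -14, 0, 0, 0, 0, 37, 0, -15.3, 0, 0, 0, 0, 42.5, 0, -16.3, 0, 0, 0, 0, 48.5, 0, -17, 0, 0, 0, 0, 54, 0, -17.7, 0, 0, 0, 0]

```text
time: 16.55
tcp_pos: [0.4996, -0.252, 0.1867]
ee_rot: [0.998, 0.068, -0.002, 0.001]
wrist_force: [-1.7, -3.0, 4.7]
finger_gap: 0.0116
```

```bash
python3 arc.py 80 82 84 86 88 90 92 94 96
python3 - <<'E'
from h import *
f=grab_frame("scene"); x,y,w,h=190,205,150,120
cv2.imwrite(f"pics/scene7.png",cv2.resize(f["image"][y:y+h,x:x+w,::-1],None,fx=5,fy=5,interpolation=cv2.INTER_CUBIC))
E
```

```text
82.0 [ 5.7 -0.4]
84.0 [11.4 -0.6]
86.0 [17.1 -0.6]
88.0 [22.7 -0.4]
90.0 [28.4 -0. ]
92.0 [34.1  0.6]
94.0 [39.7  1.3]
96.0 [45.3  2.3]
{'tcp_pos': array([ 0.5  , -0.252,  0.187]), 'wrist_force': array([-1.748, -3.019,  4.711]), 'ft_torque': array([-0.699,  0.475, -0.01 ]), 'finger_gap': np.float64(0.012)}
tcp mould x,z -9.603380197477483 186.70129976288402 angle from tcp 80.33841523110505 radius 165.2621254140842
```

View pics/scene7.png

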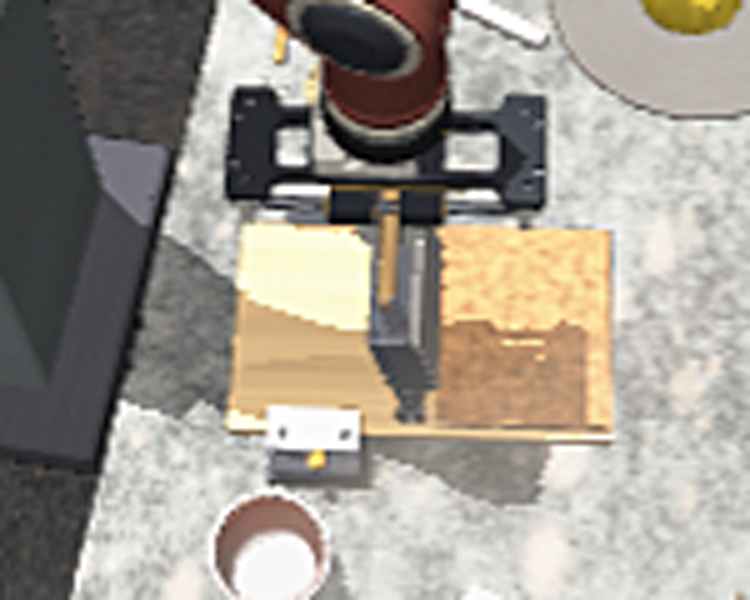

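Emit:
servo_tool:
  moves: [5.7, 0, -0.5, 0, 0, 0, 0, 11.4, 0, -0.6, 0, 0, 0, 0, 17, 0, -0.6, 0, 0, 0, 0, 22.7, 0, -0.4, 0, 0, 0, 0, 28.4, 0, 0, 0, 0, 0, 0, 34, 0, 0.6, 0, 0, 0, 0, 39.7, 0, 1.3, 0, 0, 0, 0, 45, 0, 2.3, 0, 0, 0, 0]

```text
time: 17.4
tcp_pos: [0.5437, -0.2456, 0.1839]
ee_rot: [0.998, 0.068, -0.002, 0.001]
wrist_force: [-0.5, -4.1, -1.6]
finger_gap: 0.0112
```

```bash
python3 arc.py 96 98 100 102 104 106 108 110 112
python3 - <<'E'
from h import *
f=grab_frame("scene"); x,y,w,h=190,205,150,120
cv2.imwrite(f"pics/scene8.png",cv2.resize(f["image"][y:y+h,x:x+w,::-1],None,fx=5,fy=5,interpolation=cv2.INTER_CUBIC))
E
```

```text
98.0 [5.6 1.2]
100.0 [11.1  2.5]
102.0 [16.6  4.1]
104.0 [22.   5.9]
106.0 [27.3  7.8]
108.0 [32.6  9.9]
110.0 [37.8 12.2]
112.0 [42.9 14.7]
{'tcp_pos': array([ 0.544, -0.246,  0.184]), 'wrist_force': array([-0.498, -4.11 , -1.622]), 'ft_torque': array([-0.839,  0.225,  0.026]), 'finger_gap': np.float64(0.011)}
tcp mould x,z 34.94351020629169 183.89483796095612 angle from tcp 95.8806302468837 radius 164.82548159277775
```

View pics/scene8.png

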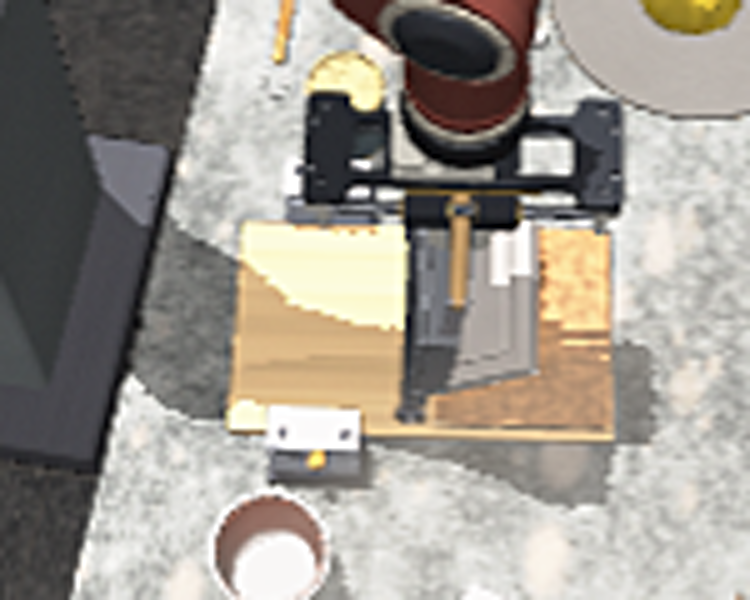

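Emit:
servo_tool:
  moves: [0, 0, 0, 0, 0, 0, 0, 0, 0, 0, 0, 0, 0, 0, 0, 0, 0, 0, 0, 0, 0, 0, 0, 0, 0, 0, 0, 0, 0, 0, 0, 0, 0, 0, 0]

```text
time: 17.95
tcp_pos: [0.543, -0.2458, 0.184]
ee_rot: [0.998, 0.068, -0.003, 0.001]
wrist_force: [1.4, -4.0, -0.1]
finger_gap: 0.0111
```

```bash
cat > look.py <<'E'
from h import *
import sys
n=sys.argv[1]
for c,(x,y,w,h) in(("top",(310,130,120,100)),("scene",(190,205,150,120))):
    f=grab_frame(c); np.save(c+n+".npy",f,allow_pickle=True)
    cv2.imwrite(f"pics/{c}{n}.png",cv2.resize(f["image"][y:y+h,x:x+w,::-1],None,fx=5,fy=5,interpolation=cv2.INTER_CUBIC))
E
python3 look.py 9
```

```text
(no output)
```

View pics/scene9.png

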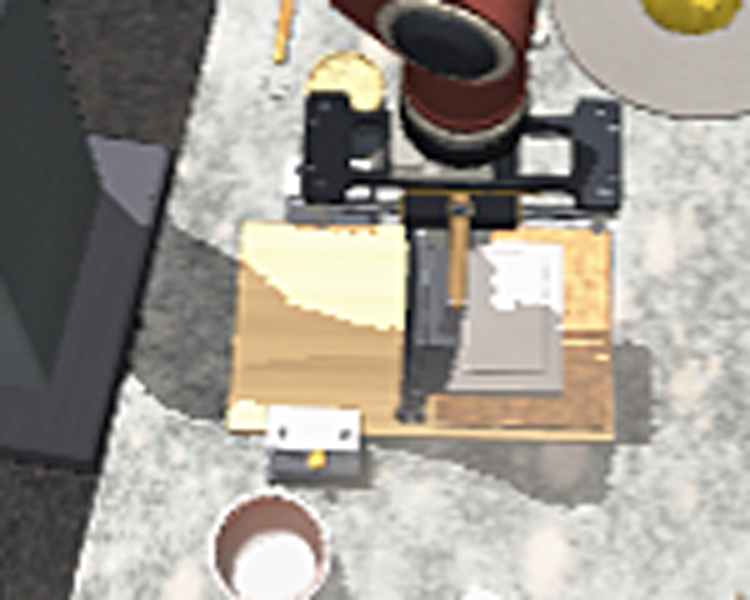

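View pics/top9.png

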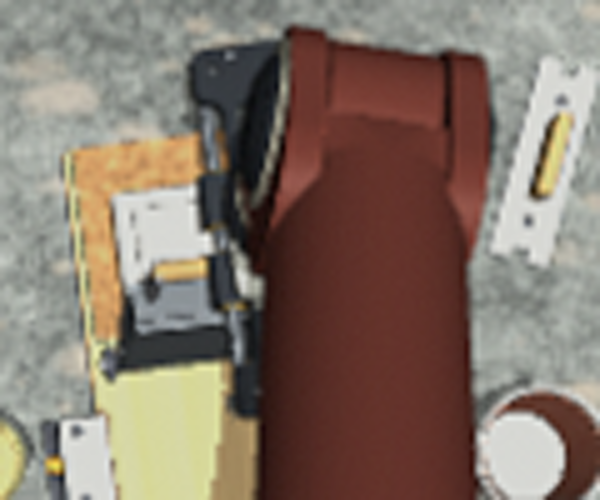

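Emit:
servo_tool:
  moves: [5.6, 0, 1.2, 0, 0, 0, 0, 11, 0, 2.5, 0, 0, 0, 0, 16.6, 0, 4, 0, 0, 0, 0, 22, 0, 5.9, 0, 0, 0, 0, 27.3, 0, 7.8, 0, 0, 0, 0, 32.6, 0, 9.9, 0, 0, 0, 0, 37.8, 0, 12.2, 0, 0, 0, 0, 42.9, 0, 14.7, 0, 0, 0, 0]

```text
time: 18.85
tcp_pos: [0.5859, -0.2397, 0.1687]
ee_rot: [0.998, 0.068, -0.003, 0.001]
wrist_force: [-1.1, -2.5, 0.0]
finger_gap: 0.011
```

```bash
python3 arc.py 112 113 114 114.6
```

```text
113.0 [2.5 1.3]
114.0 [5.  2.7]
114.6 [6.5 3.5]
{'tcp_pos': array([ 0.586, -0.24 ,  0.169]), 'wrist_force': array([-1.121, -2.538,  0.043]), 'ft_torque': array([-0.733,  0.136,  0.005]), 'finger_gap': np.float64(0.011)}
tcp mould x,z 77.56339746483245 168.71639543041172 angle from tcp 111.68912309435632 radius 164.12578753706515
```

Emit:
servo_tool:
  moves: [2.5, 0, 1.3, 0, 0, 0, 0, 5, 0, 2.7, 0, 0, 0, 0, 6, 0, 3.3, 0, 0, 0, 0, 6, 0, 3.3, 0, 0, 0, 0, 6, 0, 3.3, 0, 0, 0, 22, 6, 0, 3.3, 0, 0, 0, 40, 6, 0, 3.3, 0, 0, 0, 40]

```text
time: 19.55
tcp_pos: [0.5918, -0.2376, 0.1659]
ee_rot: [0.998, 0.068, -0.002, 0.0]
wrist_force: [-0.1, 0.2, -0.5]
finger_gap: 0.0307
```

Emit:
servo_tool:
  moves: [0, 0, -8, 0, 0, 0, 40, 0, 0, -25, 0, 0, 0, 40, 0, 0, -55, 0, 0, 0, 40, 0, 0, -90, 0, 0, 0, 40, 0, 0, -110, 0, 0, 0, 40, 0, 0, -110, 0, 0, 0, 40]

```text
time: 20.15
tcp_pos: [0.5941, -0.2386, 0.2802]
ee_rot: [0.998, 0.068, 0.002, 0.002]
wrist_force: [-0.8, 1.0, -0.9]
finger_gap: 0.0401
```

Run:
```python
from h import *
rel((.36,-.40,.30),rot(M[2]))
```

```text
shift [-253.8  128.2  -19.9] turn [ 0.29 -0.16  0.05] |d| 285.0
```

Emit:
servo_tool:
  moves: [-20, 10, -2, 0, 0, 0, 40, -55, 28, -5, 0, 0, 0, 40, -95, 48, -8, 0, 0, 0, 40, -135, 68, -11, 0, 0, 0, 40, -175, 88, -14, 0, 0, 0, 40, -215, 108, -17, 0, 0, 0, 40, -243, 122, -20, 0, 0, 0, 40, -254, 128, -20, 0, 0, 0, 40]

```text
time: 20.95
tcp_pos: [0.354, -0.4022, 0.2965]
ee_rot: [0.998, 0.065, -0.004, 0.001]
wrist_force: [0.3, 0.4, -0.1]
finger_gap: 0.0404
```

```bash
python3 look.py 10
python3 - <<'E'
from h import *
f=np.load("top10.npy",allow_pickle=True).item(); cv2.imwrite("pics/top10f.png",f["image"][:,:,::-1])
g=np.load("scene10.npy",allow_pickle=True).item(); cv2.imwrite("pics/scene10f.png",g["image"][:,:,::-1])
E
```

```text
(no output)
```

View pics/scene10.png

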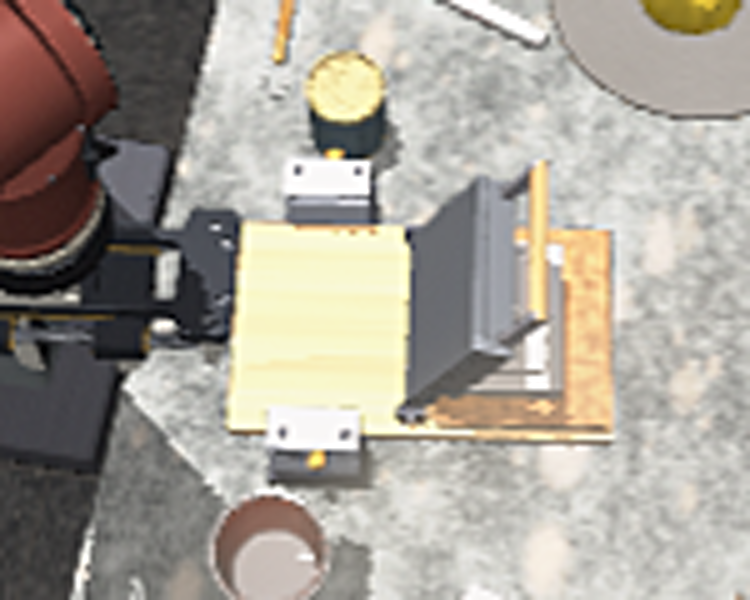

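View pics/top10.png

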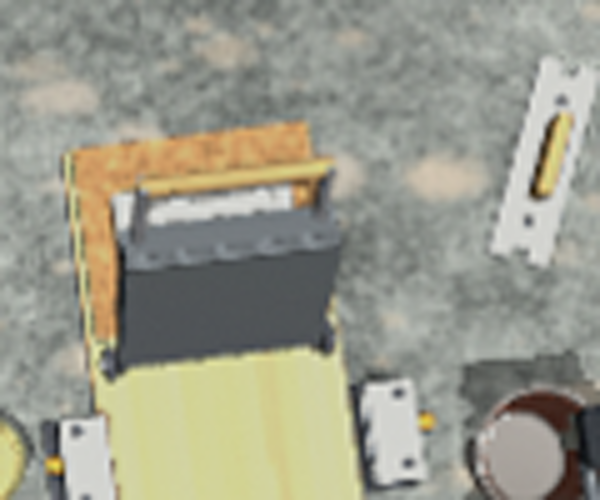

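View pics/top10f.png

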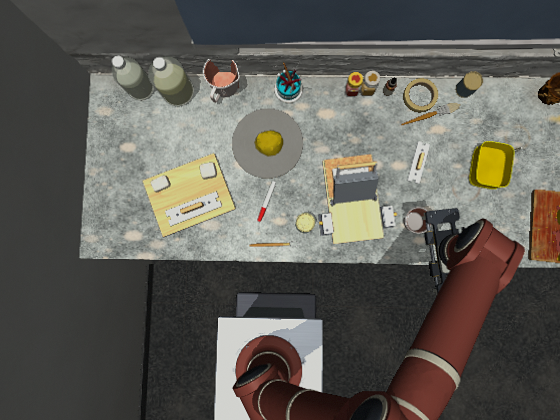

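View pics/scene10f.png

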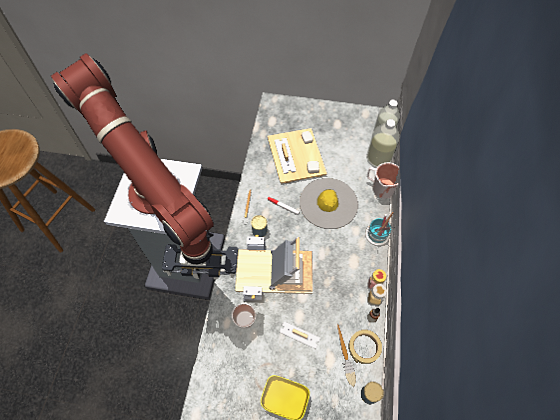

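Run:
```python
from h import *
def tom(P):
    d=P-np.array([M[0],M[1],0]); c,s=np.cos(M[2]),np.sin(M[2]); return np.c_[c*d[:,0]+s*d[:,1],-s*d[:,0]+c*d[:,1],d[:,2]]*1000
for n in ("9","10"):
    g=np.load(f"scene{n}.npy",allow_pickle=True).item()
    uv=(np.array([(563,392),(563,245)]+([(450,390),(548,373)] if n=="9" else []))+.5)/5-.5+[190,205]
    print(n,tom(back(g,uv,.042)))
g9=np.load("scene9.npy",allow_pickle=True).item()
P=cloud(g9)
v,u=np.mgrid[258:277,286:298]; Q=tom(P[v,u].reshape(-1,3)); Q=Q[~np.isnan(Q).any(1)]
A=np.c_[Q[:,:2],np.ones(len(Q))]; k=np.linalg.lstsq(A,Q[:,2],rcond=None)[0]; print("plane",k, "mean z",Q[:,2].mean(),"std",(Q[:,2]-A@k).std())
g=np.load("scene10.npy",allow_pickle=True).item(); P=cloud(g)
v,u=np.mgrid[278:283,297:300]; print(tom(P[v,u].reshape(-1,3)).mean(0)); v,u=np.mgrid[262:290,305:310]; print("pad z",np.nanmean(P[v,u][...,2]))
v,u=np.mgrid[262:285,305:310]; print("pad z 9",np.nanmean(cloud(g9)[v,u][...,2]))
for c in("top","scene"):
    f=grab_frame(c); 
    for q in("tile","keeper","cup","pin_tin"): print(c,q,[(round(r["confidence"],2),np.round(r["uv"],1)) for r in pinpoint(c,q)[:3]])
```

```text
9 [[108.7507 -56.5257  42.    ]
 [108.7366  51.351   42.    ]
 [ 32.6345 -57.3467  42.    ]
 [ 98.5969 -43.3042  42.    ]]
10 [[108.7507 -56.5257  42.    ]
 [108.7366  51.351   42.    ]]
plane [-0.0349  0.0011 49.3876] mean z 46.882026680589384 std 3.033074548881797
[nan nan nan]
pad z 0.02481499230251924
pad z 9 0.024579354503018454
top tile [(0.57, array([349.9, 174.8])), (0.53, array([351.8, 201.2]))]
top keeper [(0.75, array([194.7, 208.1]))]
top cup [(0.62, array([410.1, 220.8]))]
top pin_tin [(0.85, array([304.6, 224.8]))]
scene tile [(0.83, array([287.7, 265.3]))]
scene keeper [(0.97, array([297.9, 337.4])), (0.59, array([283. , 157.8]))]
scene cup [(0.66, array([246.7, 325.6]))]
scene pin_tin [(0.86, array([259.9, 229.1])), (0.44, array([285.8, 155.5]))]
```

Emit:
servo_tool:
  moves: [0, 0, 0, 0, 0, 0, 40, 0, 0, 0, 0, 0, 0, 40, 0, 0, 0, 0, 0, 0, 40]

```text
time: 21.85
tcp_pos: [0.3579, -0.4, 0.2974]
ee_rot: [0.998, 0.068, -0.002, 0.001]
wrist_force: [0.2, 0.2, -0.4]
finger_gap: 0.0399
```

```bash
python3 -c "
from workcell import *
s=state(); print(s['wrist_force'],abs(s['qd']).max() if hasattr(s['qd'],'max') else s['qd'])
print(hand_in())"
```

```text
[ 0.23721319  0.16083098 -0.37559754] 0.0028059992994881166
the job is handed in; nothing more can be done
None
```

I pulled the larger keeper out of its rails and laid it flat on the bare half of the ware board. I then swung the tray by its bar over to its stop, and the tile tumbled out onto the cork pad. The job was handed in at about 22 s; no verdict was reported.

**First pull jammed:** The keeper stuck on the first attempt, with the wrist force near 100 N (limit 120 N). I backed off and pulled again with some lift, and it came free.

**Last checks:**
- **Keeper:** in the last pictures it lies inside the board's edges, clear of the two blanks.
- **Tile:** it lies panel up, centred at about mould x 70, y -3 mm. Its top measured about 47 mm high and its tilt about 0.035 rad from noisy depth readings (3 mm scatter). Its visible edge did not move after the tray went on to its stop.
- **Tray:** it rests at its stop, about 2.0 rad by the arm's position.
- **Bystanders:** they look unmoved in the pictures, though I did not measure each one.
- **Robot:** it stands clear, with about 0.5 N at the wrist.

**Disagreements:** The two cameras' position fits differed by up to 6 mm. The measured bar radius was 162 to 166 mm against the stated 163 mm. Neither got in the way.

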